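# Pop the label printer's cover with its push-push latch

### The job

The label printer on the kitchen bench needs a new roll: open its black top cover by pressing the orange pad at the cover's front edge once, with a gentle fingertip press down to the stop, and letting go so that the cover pops up by itself. Leave it standing fully open; do not press it again, do not press the green power button, do not lift or shove the printer, and leave the spray bottle, the green bottle and the stack of cups where they stand.

Things in the scene. Friction and masses are not known exactly. Their poses are not given: they have to be found in the camera images.
- printer: White label printer standing loose on four rubber feet, 230 (x) x 180 (y) x 125 mm high, about 1.6 kg. Origin: centre of its underside; x points to its back, so its front faces along its own -x; z up. The cover (172 x 150 mm, 12 mm thick, black) lies on top; when shut its upper face is 146 mm above the bench. It is hinged along the back edge of the printer, 92 mm behind the origin.
- press_pad: Orange pad, 26 mm front to back, 46 mm wide, 3 mm proud of the cover, at the middle of its front edge; moves with it. Origin: centre of the pad's upper face, 19 mm behind the front edge, 155 mm in front of the hinge; shut, it is 63 mm in front of the printer's origin, 149 mm above the bench. Pressed down 4 mm the latch trips; stop at 6 mm. Takes 5 to 8 N, rising steeply at the stop.
- cover (a joint): Angle of the cover, rad: 0 shut and latched, -0.041 pressed against its stop, 0.7 fully open. Push-push latch: pressed beyond about -0.027 and then released, a damped spring lifts it to 0.7 in about 1 s (its front edge rises 110 mm, pushing lightly on a finger still above it) and holds it there. Pushing the open cover all the way down latches it shut again.
- latch_pin (a joint): Pin inside the latch, hidden in the housing, in m: 0 while latched; the press drives it to about +0.0065, the opening cover takes it over to about -0.008, where it stays. Pushing the open cover all the way down again carries it back towards 0.
- power_top (a point): Centre of the top of the round green power button, 16 mm across, its top 7 mm above the printer's front strip, 38 mm in front of the press pad and 55 mm to its +y side.
- power (a joint): Travel of the power button in m: 0 untouched, 0.004 fully pressed.
- spray: White spray bottle with a red and white trigger head, 72 mm across, about 200 mm tall, loose, standing beside or behind the printer. Origin: centre of its underside.
- water: Green glass bottle with a white cap, 64 mm across, 190 mm tall, loose, standing beside or behind the printer. Origin: centre of its underside.
- cups: Stack of brown paper cups, 82 mm across, about 145 mm tall, loose, standing beside or behind the printer. Origin: centre of its underside.
Mind the look-alikes: they are no part of the job. Leave any pink or purple look-alike of the spray alone.

How it is judged (in metres and radians):
On the way, in this order (a step that is already met when the one before it is completed fails the run):
1. a finger on the orange pad presses the cover well down against its spring (value of joint cover below -0.02 rad and contact force between the fingers and press_pad above 0.5 N), for 0.02 s.
2. let go, the cover has popped fully open, untouched (value of joint cover above 0.62 rad and contact force between each of the arm, the fingers and cover below 0.1 N), for 0.2 s.
At the end, for the whole second after the job is handed in: The cover stands open at more than 0.62 rad (of 0.7) and at rest, untouched; the printer is within 25 mm of where it stood and flat; the power button is not pressed; the three bystanders are upright within 30 mm of where they stood (value of joint cover above 0.62 rad and velocity of joint cover between -0.05 and 0.05 rad/s and value of joint power below 0.0015 m and distance of printer from where it was at the start of the episode below 0.025 m and angle between printer's own z axis and vertical below 0.05 rad and distance of each of spray, water, cups from where it was at the start of the episode below 0.03 m and angle between each of spray, water, cups's own z axis and vertical below 0.1 rad).
It fails at once if the cover is pushed shut again after it had opened (value of joint cover below 0.01 rad and value of joint latch_pin below -0.0035 m).
It fails at once if the power button is pressed (value of joint power above 0.0015 m).
It fails at once if the printer is shoved or lifted more than 25 mm, or tipped (distance of printer from where it was at the start of the episode above 0.025 m or angle between printer's own z axis and vertical above 0.1 rad).
It fails at once if the cover is pressed with more than 50 N (contact force between the fingers and cover above 50 N).
It fails at once if a bystander is moved more than 30 mm, lifted or knocked over (distance of any of spray, water, cups from where it was at the start of the episode above 0.03 m or angle between any of spray, water, cups's own z axis and vertical above 0.3 rad).
It also fails if it takes over 35 s, if anything falls off the work surface, if the arm or the gripper's body presses on something with over 40 N, if the wrist force passes 120 N, or if a joint passes its speed limit or range.

### The arm

A 6-joint arm with a two-finger parallel gripper is mounted at the origin on the work surface. World frame = base frame: x ahead of the robot, y to its left, z up, the work surface at z = 0. Lengths are in mm, angles in rad, forces in N, time in s.
With the tool pointing down it reaches from about 350 to 925 mm from the base axis. Payload 6.4 kg.
Tool frame: the origin (TCP) lies on the centre line of the jaws, within the pads' length; the fingertips stand 22 mm ahead of it and the grasp point (between the pads) lies 3 mm ahead of it; z points along the fingers, x is the direction in which the jaws open and shut, and the axes are right-handed (so a half turn about z gives the same grasp; the last joint's range is limited). The gripper opens to 85 mm and grips with 20 to 120 N. Pads are 22 mm wide; open, the fingers measure 114 mm over their backs; the gripper's body (76 mm by 85 mm) begins 54 mm behind the grasp point. The pads swing forward as they close: fully open they stand 13 mm farther back than shut.
Start: joints at [1.099, 0.245, 1.558, -0, 1.339, -0.174], TCP at [190.719, 621.402, 253.29] pointing down, gripper open.
Joint ranges: [-3.13, 3.13], [-1.02, 2.26], [0.13, 2.54], [-0.95, 4.09], [0.21, 2.88], [-2.74, 2.74]. Speed limits (rad/s): [2.57, 2.57, 3.14, 3.14, 3.14, 3.14].

### API

Orientations are given as a unit quaternion [w, x, y, z].
In Python, from bench import env gives the robot as it stands. The module is installed in compiled form; this text tells all that it offers.
- The arm moves only by the shell command python3 -m inch 'ROWS' [FORCE]. ROWS is JSON, a list of rows, each a list of 7 numbers: the turn, a rotation vector about the world's x, y, z in units of 10 degrees (1.0 is 10 degrees), then the shift along the world's x, y, z in units of 0.06 m (1.0 is 0.06 m), then the opening, from -1 (shut) to 1 (fully open), so that 0 is half open. A call has exactly 8 rows; each row shifts and turns the commanded pose from where the row before left it; what a row does not reach is not made up. A row lasts 1/8 s, in which the tool goes at most 62.5 mm and 10.7 degrees, less where a joint would pass 70% of its speed; a pose out of reach is approached as far as the arm can. A call with a number of a shift or a turn outside -1 to 1 is refused whole. A call with a gripper value outside its range is refused whole. The fingers move at their own pace and stop on an object; FORCE is the grip in N (left out, the last holds). Time passes only in rows, so rows that do not move let the fingers close, or fill a call up. It gives the time, the measured TCP pose, the force and the opening at its end, in the units of the state.
- env.read_state(): the state, without advancing time (a new reading comes with each control period).
- env.get_image(name): name is "scene" or "top"; returns the picture (420x560x3 uint8, red, green, blue); there is no depth.
- env.calibration(name): a dict with "K" (3x3 intrinsics, pixels), "D" ([k1, k2, p1, p2, k3] as OpenCV has them; the pictures are not rectified), "origin" and "orientation" of the camera in the world. Camera axes: x right, y up, looking along -z (the intrinsics and any distortion apply to the point x, -y, -z); pixel columns grow to the right and rows downward; lengths in mm; the calibration is good to about 2 mm. A picture is of the moment at which its call begins. calibration takes no time and is no camera call.
- env.close_job(): hands the job in, once; it reports no verdict.
Trained networks look in the newest picture that a camera, given by its name, has taken for a name from the list of things; names that differ only in an ending like _2 or _b are one class to them, and where a whole thing is asked for, a point or a joint stands for the part that bears it (a point fixed in the world has none). Each returns a list of dicts, best first, with "p" (0 to 1); they miss things now and then, are a little off and sometimes report something else, mostly with a low value. They report only what shows in the picture. A call takes as long as a camera call. They do not tell look-alikes from the thing itself.
- env.regions_of(camera, query): "region" (420x560 bool, what is visible of it) and "extent" ([left, top, width, height] in pixels, round what is visible of it).
The state is a dict: "time_s": time; "joints": joint angles; "qvel": joint speeds; "tau": joint torques, N m; "tool_pos": TCP position; "tcp_rot": TCP orientation; "force": force on the tool from outside, world axes, zero at the start; "wrist_torque": the same for the moment, N m; "gripper_width": finger opening in mm.
Only numpy, scipy, OpenCV 4.12 (cv2) and the standard library are available. Lean on these libraries where they do the work, as an engineer would, in place of code of your own. Each camera call takes 0.05 s, during which the arm holds its last target. There are 200 camera calls.

## Working session

There is one attempt and no reset: what is moved stays moved. The work goes in short steps, Python scripts to look and compute and a shell command to move; the robot and the scene stay as the last step left them, time stands still between calls to the robot, and variables do not carry over. Pictures are saved under pics/ and viewed, about 8 in all and at most 12, crops included, and the job is handed in when it is done.

```bash
mkdir -p pics
cat > h.py <<'E'
import numpy as np,cv2
from scipy.spatial.transform import Rotation as R
from bench import env
def cam(n):
    c=env.calibration(n);K=np.array(c["K"],float);D=np.array(c["D"],float);q=c["orientation"]
    return K,D,np.array(c["origin"],float),R.from_quat([q[1],q[2],q[3],q[0]]).as_matrix()
def ray(n,uv,z):
    K,D,o,M=cam(n);p=cv2.undistortPoints(np.array(uv,float).reshape(-1,1,2),K,D).reshape(-1,2)
    d=np.c_[p[:,0],-p[:,1],-np.ones(len(p))]@M.T
    return o+d*((z-o[2])/d[:,2])[:,None]
def proj(n,P):
    K,D,o,M=cam(n);c=(np.array(P,float).reshape(-1,3)-o)@M*[1,-1,-1]
    return cv2.projectPoints(c,np.zeros(3),np.zeros(3),K,D)[0].reshape(-1,2)
def save(n,f):
    im=env.get_image(n);cv2.imwrite(f"pics/{f}.png",im[:,:,::-1]);return im
E
python3 - <<'E'
from h import *
a=save("scene","s0");b=save("top","t0")
cv2.imwrite("pics/b0.png",cv2.resize(np.vstack([a,b]),(560,840))[:,:,::-1])
for n in("scene","top"):
    print(n,cam(n)[2])
    for q in("press_pad","power_top","printer","spray","water","cups"):
        for r in env.regions_of(n,q)[:3]:
            v,u=np.nonzero(r["region"]);print(q,round(r["p"],2),r["extent"],u.mean().round(1),v.mean().round(1), ray(n,[u.mean(),v.mean()],149)[0].round(0) if q=="press_pad" else "")
print(env.read_state())
E
```

```text
scene [1261.55160213   59.31245687  870.36589857]
press_pad 0.7 [258.5, 156.5, 23.0, 9.1] 270.5 162.0 [444.  67. 149.]
printer 0.52 [214.0, 220.7, 41.0, 60.4] 235.0 249.4 
spray 0.9 [175.4, 115.9, 27.8, 65.8] 182.2 146.2 
spray 0.89 [153.2, 190.2, 52.7, 69.8] 183.5 224.4 
spray 0.85 [176.8, 145.4, 33.6, 77.2] 194.0 185.1 
water 0.65 [324.2, 160.3, 25.8, 68.6] 337.1 195.9 
cups 0.72 [217.2, 218.2, 37.2, 68.0] 235.1 249.6 
top [ 413.90326811   41.42884569 1081.18113154]
press_pad 0.8 [259.5, 269.3, 24.7, 19.0] 269.5 277.8 [445.  67. 149.]
power_top 0.47 [234.6, 288.9, 7.0, 8.8] 237.5 292.5 
printer 0.81 [222.2, 181.9, 108.5, 135.3] 275.4 248.6 
printer 0.51 [346.2, 240.3, 42.7, 46.8] 368.7 263.1 
spray 0.73 [345.3, 240.3, 42.6, 48.0] 368.9 263.1 
spray 0.62 [344.5, 185.6, 63.5, 39.7] 371.7 202.0 
spray 0.59 [363.2, 310.1, 47.1, 44.1] 387.2 332.6 
water 0.55 [169.3, 231.1, 43.4, 37.5] 189.7 249.6 
cups 0.83 [291.5, 142.7, 41.6, 50.0] 313.1 166.9 
{'time_s': 0.7, 'joints': array([ 1.09891336e+00,  2.45087817e-01,  1.55777453e+00,  2.51604446e-05,
        1.33869805e+00, -1.74095260e-01]), 'qvel': array([-0.00143192,  0.00020962,  0.00169451, -0.00264125, -0.00132668,
        0.00056995]), 'tau': array([-2.81002911e-03, -4.29414690e+01, -3.26349163e+01, -2.50105868e-04,
        5.77078154e-04,  1.28579575e-05]), 'tool_pos': array([190.71055044, 621.41758426, 253.31176578]), 'tcp_rot': array([-1.81528766e-05,  8.04180181e-01,  5.94385595e-01,  8.97439666e-06]), 'force': array([-0.24093238, -0.19517708, -0.09053868]), 'wrist_torque': array([-0.05931575, -0.00920971,  0.04347553]), 'gripper_width': 85.17938529024791}
```

View pics/s0.png

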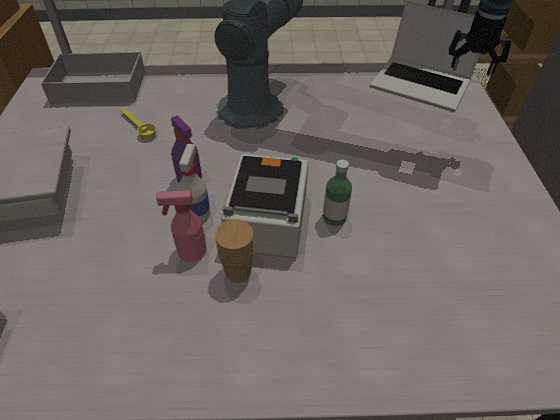

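View pics/t0.png

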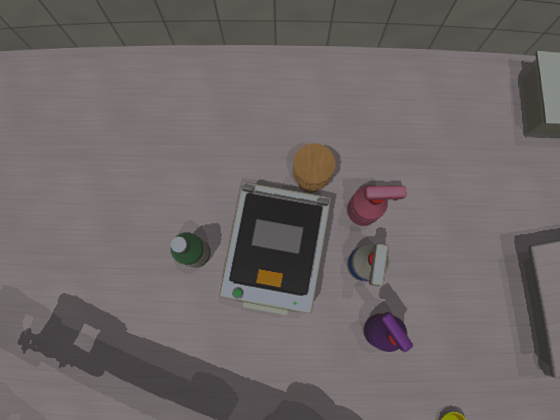

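Scene view: the pad is at about (270,162). Top view: the pad is at (269,278) and the green button at (237,292). Both views put the pad at about (445,67), with printer yaw about -10°. The jaw axis already roughly lines up with the pad's width, so I'll shut the fingers and go above it.

```bash
python3 -m inch '[[0,0,0,0.2,-0.5,0.2,-1],[0,0,0,0.28,-0.6,0.2,-1],[0,0,0,0.28,-0.6,0,-1],[0,0,0,0.28,-0.6,0,-1],[0,0,0,0.28,-0.6,0,-1],[0,0,0,0.28,-0.6,0,-1],[0,0,0,0.28,-0.6,0,-1],[0,0,0,0.28,-0.6,0,-1]]' 20
python3 -m inch '[[0,0,0,0.28,-0.6,0,-1],[0,0,0,0.28,-0.6,0,-1],[0,0,0,0.28,-0.6,0,-1],[0,0,0,0.28,-0.6,0,-1],[0,0,0,0.28,-0.6,0,-1],[0,0,0,0.28,-0.6,-0.2,-1],[0,0,0,0.28,-0.6,-0.3,-1],[0,0,0,0.12,-0.34,-0.4,-1]]'
python3 - <<'E'
from h import *
a=save("scene","s1");s=env.read_state();print(s["tool_pos"],s["force"],s["gripper_width"],s["time_s"],proj("scene",s["tool_pos"]+[0,0,-22]),proj("scene",[445,67,149]))
cv2.imwrite("pics/s1c.png",cv2.resize(a[80:260,180:380],None,fx=3,fy=3)[:,:,::-1])
E
```

```text
time_s: 1.7
tool_pos: [320.7, 338.2, 277.5]
tcp_rot: [0.0, 0.804, 0.594, 0.0]
force: [0.5, 0.7, 0.3]
gripper_width: 0.0
time_s: 2.7
tool_pos: [446.2, 65.3, 223.6]
tcp_rot: [0.001, 0.805, 0.594, 0.001]
force: [0.8, -0.5, 0.6]
gripper_width: -0.3
[444.55898715  64.16813623 219.77782994] [-1.35370322 -1.23681212 -2.72602249] 0.04091369247776032 2.75 [[269.2635028  146.79940856]] [[270.60201524 162.29171443]]
```

View pics/s1c.png

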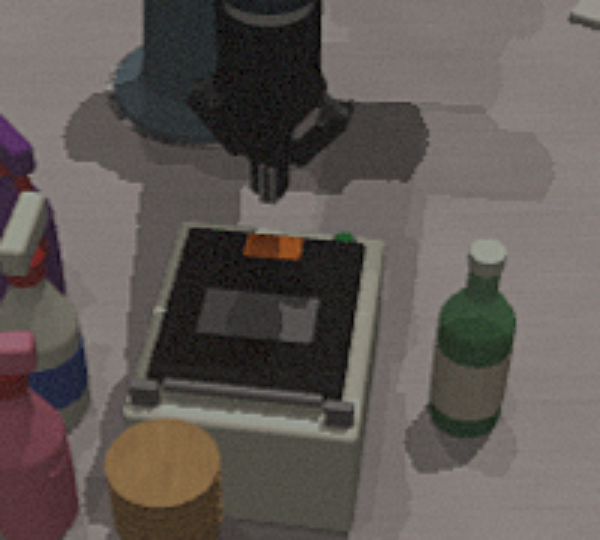

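The fingertip shows at crop (268,200), which matches the projection, and is centred above the pad at crop (273,247). Next I'll lower it close to the pad.

```bash
python3 -m inch '[[0,0,0,0,0.04,-0.2,-1],[0,0,0,0,0,-0.2,-1],[0,0,0,0,0,-0.15,-1],[0,0,0,0,0,-0.1,-1],[0,0,0,0,0,-0.05,-1],[0,0,0,0,0,-0.04,-1],[0,0,0,0,0,0,-1],[0,0,0,0,0,0,-1]]'
python3 - <<'E'
from h import *
for i in range(3):
    a=save("scene","s2");s=env.read_state();print(s["tool_pos"],s["force"],s["joints"][5])
cv2.imwrite("pics/s2c.png",cv2.resize(a[110:220,210:330],None,fx=5,fy=5)[:,:,::-1])
E
```

```text
time_s: 3.75
tool_pos: [445.3, 69.4, 179.1]
tcp_rot: [0.0, 0.804, 0.594, 0.0]
force: [0.2, 0.2, -0.6]
gripper_width: -0.1
[445.28347373  69.35690193 179.14475324] [-0.28227685 -0.65931596 -0.11522772] -1.370945319800482
[445.28210439  69.36307362 179.13976679] [ 0.12028504  1.18473451 -0.05093666] -1.3709279343791916
[445.25274276  69.3686717  179.10803985] [-0.19977893 -0.20058245  0.41350955] -1.370951576446756
```

View pics/s2c.png

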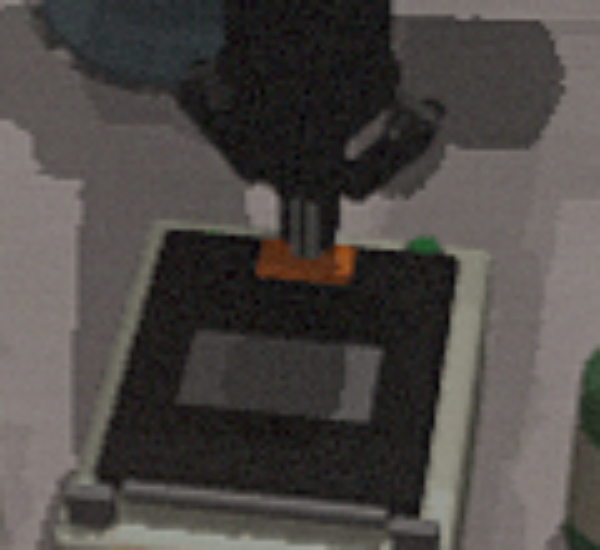

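Fingertip is over the middle of the pad at crop (305,255), about 8 mm above it. Pressing slowly.

```bash
python3 -m inch '[[0,0,0,0,0,-0.05,-1],[0,0,0,0,0,-0.05,-1],[0,0,0,0,0,-0.03,-1],[0,0,0,0,0,-0.03,-1],[0,0,0,0,0,-0.02,-1],[0,0,0,0,0,-0.02,-1],[0,0,0,0,0,0,-1],[0,0,0,0,0,0,-1]]'
```

```text
time_s: 4.9
tool_pos: [444.9, 69.4, 167.0]
tcp_rot: [-0.0, 0.804, 0.594, -0.0]
force: [-4.5, 0.3, 5.3]
gripper_width: 0.1
```

```bash
python3 -m inch '[[0,0,0,0,0,-0.02,-1],[0,0,0,0,0,0,-1],[0,0,0,0,0,-0.01,-1],[0,0,0,0,0,0,-1],[0,0,0,0,0,0,-1],[0,0,0,0,0,0,-1],[0,0,0,0,0,0,-1],[0,0,0,0,0,0,-1]]'
```

```text
time_s: 5.9
tool_pos: [445.0, 69.4, 165.2]
tcp_rot: [-0.0, 0.804, 0.594, -0.0]
force: [-4.4, 0.6, 4.7]
gripper_width: -0.3
```

```bash
python3 -m inch '[[0,0,0,0,0,-0.01,-1],[0,0,0,0,0,0,-1],[0,0,0,0,0,-0.01,-1],[0,0,0,0,0,0,-1],[0,0,0,0,0,0,-1],[0,0,0,0,0,0,-1],[0,0,0,0,0,0,-1],[0,0,0,0,0,0,-1]]'
```

```text
time_s: 6.9
tool_pos: [445.0, 69.5, 164.5]
tcp_rot: [-0.0, 0.804, 0.594, -0.0]
force: [-6.4, 0.9, 8.5]
gripper_width: 0.2
```

The force rose to 8.5 N and the tool lagged its command, so the pad is at the stop. Letting go straight up.

```bash
python3 -m inch '[[0,0,0,0,0,0.5,-1],[0,0,0,0,0,0.8,-1],[0,0,0,0,0,0.8,-1],[0,0,0,0,0,0.6,-1],[0,0,0,0,0,0.3,-1],[0,0,0,0,0,0,-1],[0,0,0,0,0,0,-1],[0,0,0,0,0,0,-1]]'
python3 - <<'E'
from h import *
a=save("scene","s3");s=env.read_state();print(s["tool_pos"],s["force"])
E
```

```text
time_s: 7.9
tool_pos: [444.6, 69.5, 342.0]
tcp_rot: [-0.001, 0.804, 0.594, -0.001]
force: [-0.2, -0.3, -0.4]
gripper_width: 0.2
[444.66733877  69.4376727  342.31944377] [0.82528144 0.66766936 0.69953383]
```

View pics/s3.png

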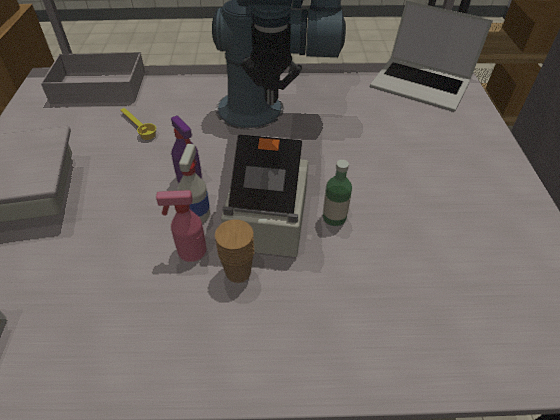

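The cover is up at (268,143) and clear of the finger, perhaps still moving. I'll wait a second and compare the pad with where it should be when fully open.

```bash
python3 -m inch '[[0,0,0,0,0,0.3,-1],[0,0,0,0,0,0.3,-1],[0,0,0,0,0,0,-1],[0,0,0,0,0,0,-1],[0,0,0,0,0,0,-1],[0,0,0,0,0,0,-1],[0,0,0,0,0,0,-1],[0,0,0,0,0,0,-1]]'
python3 - <<'E'
from h import *
from scipy.ndimage import center_of_mass as com
y=np.radians(-10);f=np.array([np.cos(y),np.sin(y),0]);hz=np.array([445,67,140])+155*f
for t in(0,.5,.6,.65,.7): print(t,proj("scene",hz-f*(155*np.cos(t)-0)+f*9*np.sin(t)*1+[0,0,155*np.sin(t)+9*np.cos(t)])[0])
for i in range(2):
    a=save("scene",f"s4{i}")
    for r in env.regions_of("scene","press_pad")[:1]: print(r["p"],com(r["region"])[::-1])
print(env.read_state()["force"])
cv2.imwrite("pics/s4c.png",cv2.resize(a[80:290,140:380],None,fx=2.8,fy=2.8)[:,:,::-1])
E
```

```text
time_s: 8.95
tool_pos: [445.1, 69.4, 379.8]
tcp_rot: [-0.0, 0.804, 0.594, -0.0]
force: [0.4, 0.1, 0.1]
gripper_width: -0.0
0 [270.60201524 162.29171443]
0.5 [268.7774944  145.05794568]
0.6 [268.09309369 143.1412474 ]
0.65 [267.71130555 142.41146528]
0.7 [267.30352439 141.84131676]
0.81 (np.float64(267.4193548387097), np.float64(142.78341013824885))
0.56 (np.float64(267.05309734513276), np.float64(142.70353982300884))
[ 0.32358292  0.05207991 -0.70172763]
```

View pics/s4c.png

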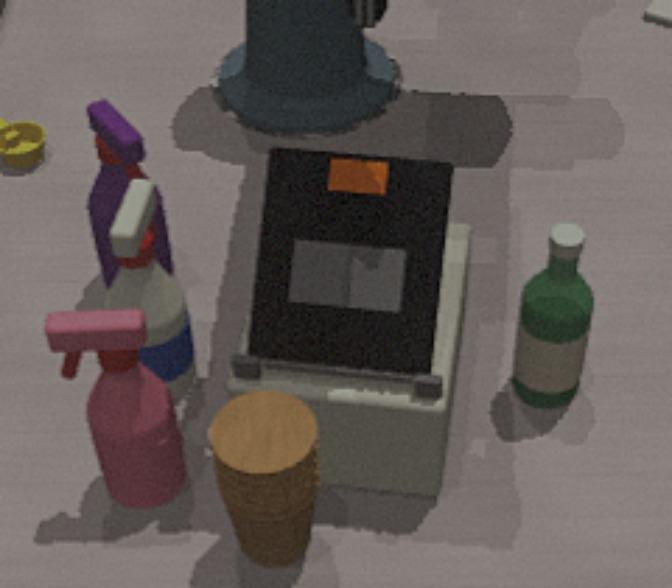

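The cover is standing open with the pad at about (267,142.7), which fits 0.6–0.7 rad. The printer and bystanders haven't moved. One more second of settling, then I'll hand in.

```bash
python3 -m inch '[[0,0,0,0,0,0,-1],[0,0,0,0,0,0,-1],[0,0,0,0,0,0,-1],[0,0,0,0,0,0,-1],[0,0,0,0,0,0,-1],[0,0,0,0,0,0,-1],[0,0,0,0,0,0,-1],[0,0,0,0,0,0,-1]]'
python3 - <<'E'
from h import *
from scipy.ndimage import center_of_mass as com
for n in ("scene","top"):
    save(n,n+"5")
    for q in("press_pad","water","cups"):
        for r in env.regions_of(n,q)[:1]: print(n,q,r["p"],np.round(com(r["region"])[::-1],1))
y=np.radians(-10);f=np.array([np.cos(y),np.sin(y),0]);hz=np.array([445,67,140])+155*f
for t in(.5,.6,.7): print(t,proj("top",hz-f*155*np.cos(t)+f*9*np.sin(t)+[0,0,155*np.sin(t)+9*np.cos(t)])[0])
env.close_job()
E
```

```text
time_s: 10.15
tool_pos: [445.1, 69.4, 379.9]
tcp_rot: [-0.0, 0.804, 0.594, -0.0]
force: [-0.8, -0.8, -1.0]
gripper_width: 0.0
scene press_pad 0.73 [235.  248.9]
scene water 0.58 [336.9 196. ]
scene cups 0.81 [234.6 249. ]
top water 0.86 [177.3 245.3]
top cups 0.61 [313.2 166.9]
0.5 [271.0149095  263.00034797]
0.6 [271.84088235 257.39833754]
0.7 [272.84166253 250.9739331 ]
the job is handed in; nothing more can be done
```

I pressed the orange pad once with the shut fingertips, down to its stop at about 8.5 N. I then lifted straight up, the cover popped open by itself, and I handed the job in at about 10 s. No verdict came back.

**What the last checks showed:**
- **Cover:** in the scene camera the pad sat at about (267, 142.7), which fits the cover standing 0.6–0.7 rad open. That camera can't resolve the angle more finely than that. The cover was untouched and the measured force was near zero.
- **Bystanders:** the cups held their position in both cameras and the green bottle in the scene camera. The spray bottle and the printer looked unmoved in the picture, and I did not measure them again.
- **Power button:** the fingers stayed well clear of it, but I did not check it again afterwards.

**Checks that failed or disagreed:**
- In the final scene picture the network labelled the cups as the press pad, which is a false report.
- The top camera gave no pad at all, with the arm above it, so it could not confirm the opening angle.
- The top camera put the green bottle's centre 12 pixels from its first reading. The scene camera had it within 0.3 pixels, so I took that as the arm covering part of the bottle in the top view.

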